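Shut and bolt the culture drawer

TASK

Push the open drawer of culture jars fully home with your fingertips, then push the red end of the slide bolt until the bolt is all the way across the drawer front. The jars must stay standing in the drawer: do not touch, lift or tip them; leave the other things on the bench where they are, and finish with the hand clear.

Things in the scene. Friction and masses are not known exactly. Their poses are not given: they have to be found in the camera images.
- unit: low white clear-topped storage unit, fixed, 350 mm wide, 230 deep, 100 high. Origin on the bench at the foot of its front face, mid-width; x points into the unit (the way the drawer shuts), y to the robot's left, z up. Drawer front at unit y -169 to 49 mm; at y 56 to 175 a fixed grey cheek stands out 16 mm and carries the bolt on a low track (z 54 to 66 mm, out to 54 mm before the front)
- drawer (a joint): how far the drawer stands open, m: 0 fully home, 0.15 fully out; slides along unit x, light friction (about 2 N), no spring, stays where left
- drawer_front (a point): centre of the outer face of the drawer's plain blue front panel (no handle), 218 mm wide, 72 mm high (12 to 84 mm above the bench), 14 mm thick; when home this face stands 14 mm before the unit's front face. The drawer is an open white tray holding three jars
- bolt (a joint): how far the slide bolt has been pushed across, m: 0 fully back on the cheek (open), 0.045 fully across (its dark nose then lies over the drawer front); slides to the robot's right (unit -y), light friction (about 2 N), no spring, stays where left
- bolt_end (a point): centre of the red left end face of the slide bolt, the face to push; it looks along unit +y. The bolt is a block 92 mm long (from this face towards unit -y), 34 mm deep (unit x, 17 mm either side of this point), 50 mm high (68 to 118 mm above the bench), 2 mm clear of the cheek. Left of the face is free but for the track below, which runs 13 mm past it when the bolt is back
- jar_a_center (a point): centre of a lidded glass culture jar with a green plantlet, 48 mm in diameter, 58 mm high, 75 to 155 g, standing loose in the drawer; rides with it, at least 25 mm of space between its wall and the drawer front
- jar_b_center (a point): centre of a lidded glass culture jar with a green plantlet, 48 mm in diameter, 58 mm high, 75 to 155 g, standing loose in the drawer; rides with it, at least 25 mm of space between its wall and the drawer front
- jar_c_center (a point): centre of a lidded glass culture jar with a green plantlet, 48 mm in diameter, 58 mm high, 75 to 155 g, standing loose in the drawer; rides with it, at least 25 mm of space between its wall and the drawer front
- spare_jar_center (a point): centre of a yellow-lidded jar of the same size on the bench, to be left alone
- tall_pot: clear open plastic pot, 100 mm wide, 120 mm high, origin under its foot; leave alone
- small_pot: clear open plastic pot, 84 mm wide, 90 mm high, origin under its foot; leave alone
- burner: unlit grey and steel bench burner, foot 84 mm wide, 150 mm high, origin under its foot; leave alone
- dishes: stack of three clear dishes, 90 mm wide, 43 mm high, on the rear half of the unit's top (top at 100 mm), origin under the stack; leave alone
Things that resemble listed ones, but are neither listed nor needed, are in the scene too. Leave any pink or turquoise look-alike of the part that bears spare_jar_center alone. What is shaped like the part that bears jar_b_center but turquoise is not meant.

How it is judged:
By the outcome, as a careful person would: the job done as asked, in the order asked, and still so for the second after the job is handed in, with the robot touching nothing.
It also fails if it takes over 48 s, if anything falls off the work surface, if the arm or the gripper's body presses on something with over 40 N, if the wrist force passes 120 N, or if a joint passes its speed limit or range.

ROBOT

A 6-joint arm with a two-finger parallel gripper is mounted at the origin on the work surface. World frame = base frame: x ahead of the robot, y to its left, z up, the work surface at z = 0. Lengths are in mm, angles in rad, forces in N, time in s.
With the tool pointing down it reaches from about 275 to 750 mm from the base axis. Payload 10.2 kg.
Tool frame: the origin (TCP) lies at the very end of the fingers, on their centre line; the grasp point (between the pads) lies 19 mm behind it (ctrl.tcp_to_grasp is the distance from the TCP to the grasp point, in mm); z points along the fingers, y is the direction in which the jaws open and shut (so a half turn about z gives the same grasp; the last joint's range is limited). The gripper opens to 85 mm and grips with 20 to 120 N. Pads are 22 mm wide; open, the fingers measure 114 mm over their backs; the gripper's body (76 mm by 85 mm) begins 54 mm behind the grasp point. The pads swing forward as they close: fully open they stand 13 mm farther back than shut.
Start: joints at [-1.38, 0.313, 1.498, -0, 1.331, -0.223], TCP at [211.086, -480.701, 231.294] pointing down, gripper open.
Joint ranges: [-2.94, 2.94], [-0.97, 2.17], [0.19, 2.56], [-1.23, 4.37], [0.02, 3.11], [-2.88, 2.88]. Speed limits (rad/s): [2.39, 2.39, 3.01, 3.14, 3.14, 3.14].

INTERFACE

Orientations are given as a unit quaternion [w, x, y, z].
In Python, from rig import ctrl, cams, job gives the robot as it stands. The module is installed in compiled form; this text tells all that it offers.
- The arm moves only by the tool drive_tool, never from a script. Its arguments are lists of equal length, an entry for each row: "gripper": the opening, from 0 (shut) to 1 (fully open); "dp": the shift along the tool's x, y, z normalised to -1 to 1, where 1 is 0.2 m, a list of three; "twist": the turn about the tool's z normalised to -1 to 1, where 1 is 90 degrees. In form: {"gripper": [gripper, ...], "dp": [[tx, ty, tz], ...], "twist": [twist, ...]}. A call has 1 to 20 rows; each row is the pose to reach, as a shift and turn from the pose commanded when the call began, along the tool's axes at that moment; what a row does not reach only later rows make up. A row lasts 1/10 s, in which the tool goes at most 50 mm and 8.59 degrees, less where a joint would pass 70% of its speed; a pose out of reach is approached as far as the arm can. A call with a number of a shift or a turn outside -1 to 1 is refused whole. A call with a gripper value outside its range is refused whole. The fingers move at their own pace and stop on an object; "newtons" is the grip in N (left out, the last holds). Time passes only in rows, so rows that repeat a pose let the fingers close. It gives the time, the measured TCP pose, the force and the opening at its end, in the units of the state.
- ctrl.sense(): the state, without advancing time (a new reading comes with each control period).
- cams.capture(name): name is "scene" or "top" or "wrist"; returns a dict with "pixels" (384x512x3 uint8, red, green, blue), "camera_matrix" (3x3 intrinsics, pixels), "k1" (the pictures are not rectified: a ray, as slopes to the right and down, at radius r is drawn at 1 + k1 r^2 times it, then the intrinsics apply), "xyz" and "orientation" of the camera in the world; the wrist camera has in their place "hand_eye" (4x4, takes a point from camera to tool coordinates, whose origin is the TCP and whose axes are the flange's). Camera axes: x right, y down, z forward; pixel columns grow to the right and rows downward; lengths in mm; the calibration is good to about 2 mm. A picture is of the moment at which its call begins: read the wrist's pose just before it. There is no depth.
- job.finish_job(): hands the job in, once; it reports no verdict.
The state is a dict: "time_s": time; "joints": joint angles; "dq": joint speeds; "tau": joint torques, N m; "eef_pos": TCP position; "ee_rot": TCP orientation; "force": force on the tool from outside, world axes, zero at the start; "wrist_torque": the same for the moment, N m; "grip_width": opening from 0.0 (shut) to 1.0 (fully open).
Only numpy, scipy, OpenCV 4.12 (cv2) and the standard library are available. Lean on these libraries where they do the work, as an engineer would, in place of code of your own. Each camera call takes 0.05 s, during which the arm holds its last target.

## Working session

There is one attempt and no reset: what is moved stays moved. The work goes in short steps, Python scripts to look and compute and a tool call to move; the robot and the scene stay as the last step left them, time stands still between calls to the robot, and variables do not carry over. Pictures are saved under pics/ and viewed, and the job is handed in when it is done.

Besides the shell and the picture viewer there is one more tool, called after "Emit:" in YAML: its name, and indented under it one key for each argument. drive_tool: Moves the arm, as the interface text tells. Scaled input: -1 to 1 covers 0.2 m each way for a shift and 90 degrees each way for a turn. Its arguments: {"type":"object","properties":{"gripper":{"type":"array","items":{"type":"number"}},"dp":{"type":"array","items":{"type":"array","items":{"type":"number"}}},"twist":{"type":"array","items":{"type":"number"}},"newtons":{"type":"number"}},"required":["gripper","dp","twist"]}

```bash
mkdir -p pics; cat > h.py <<'E'
import numpy as np,cv2
from rig import ctrl,cams,job
E
python3 - <<'E'
from h import *
import pickle
s=ctrl.sense();print(s)
d={}
for n in ["scene","top"]:
    c=cams.capture(n);d[n]=c
    cv2.imwrite(f"pics/{n}0.png",c["pixels"][:,:,::-1])
    print(n,{k:np.round(v,4).tolist() if not np.isscalar(v) else v for k,v in c.items() if k!="pixels"})
pickle.dump(d,open("d0.pkl","wb"))
E
```

```text
{'time_s': 0.0, 'joints': array([-1.38043289e+00,  3.13452838e-01,  1.49844526e+00, -5.93542907e-06,
        1.33100902e+00, -2.23395840e-01]), 'dq': array([ 8.41858779e-05,  1.89228135e-03, -7.23920161e-04,  1.10088193e-03,
        1.32895282e-03, -5.99775878e-04]), 'tau': array([-6.39146856e-04, -4.12266827e+01, -2.59739470e+01, -2.35924354e-04,
        4.18673706e-03, -4.47712625e-05]), 'eef_pos': array([ 211.01699359, -480.43856305,  230.73055095]), 'ee_rot': array([-6.57189435e-04,  9.78676266e-01,  2.05407726e-01,  7.97252775e-06]), 'force': array([0.76644251, 0.10409446, 0.66438436]), 'wrist_torque': array([0.02603526, 0.01279886, 0.01543457]), 'grip_width': 1.0033449777636534}
scene {'camera_matrix': [[374.1259, 0.0, 252.8363], [0.0, 374.1259, 193.5992], [0.0, 0.0, 1.0]], 'k1': -0.0003873482540333373, 'xyz': [1021.3032, -742.2685, 865.7087], 'orientation': [-0.4027, 0.8837, 0.2194, -0.0938]}
top {'camera_matrix': [[477.2579, 0.0, 255.9765], [0.0, 477.2579, 191.8714], [0.0, 0.0, 1.0]], 'k1': 0.034947316893003684, 'xyz': [378.8814, 12.657, 1529.1763], 'orientation': [-0.0526, 0.7152, -0.6943, 0.061]}
```

View pics/scene0.png

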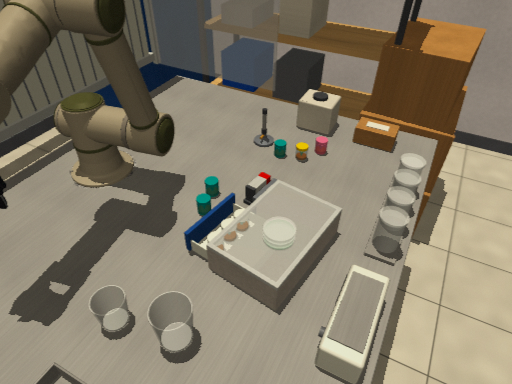

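View pics/top0.png

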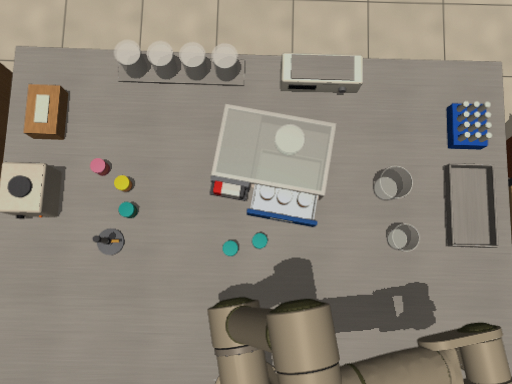

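The scene view shows the blue drawer front around (212,220), the red bolt end at (265,178) and turquoise jars at (204,204) and (212,186). The top view shows the drawer front from (249,217) to (316,223), red at (218,188), and turquoise jars at (230,248) and (260,241). I'll enlarge both.

```bash
python3 - <<'E'
import pickle,cv2,numpy as np
d=pickle.load(open("d0.pkl","rb"))
a=d["top"]["pixels"][95:265,190:350,::-1];b=d["scene"]["pixels"][160:300,170:350,::-1]
cv2.imwrite("pics/topz.png",cv2.resize(a,None,fx=3.5,fy=3.5,interpolation=cv2.INTER_CUBIC))
cv2.imwrite("pics/scenez.png",cv2.resize(b,None,fx=4,fy=4,interpolation=cv2.INTER_CUBIC))
E
```

```text
(no output)
```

View pics/topz.png

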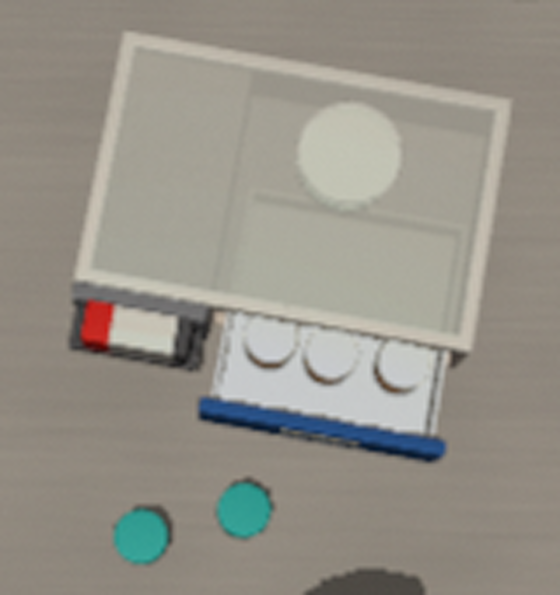

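View pics/scenez.png

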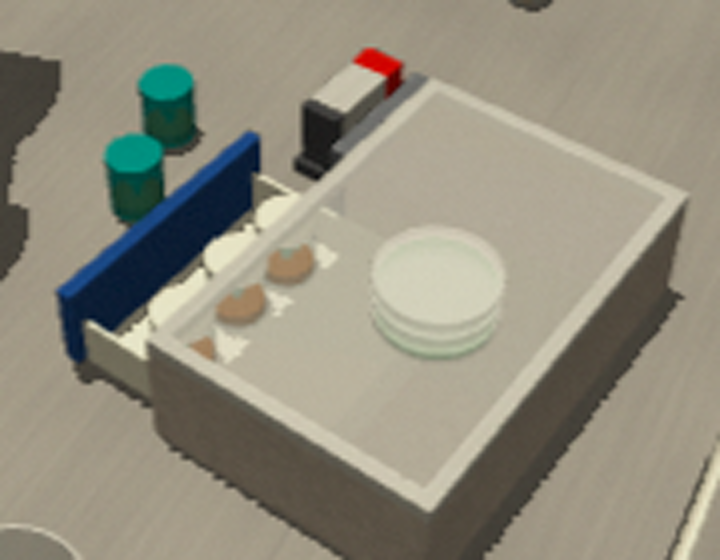

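```bash
cat >> h.py <<'E'
from scipy.spatial.transform import Rotation as R
def ray(c,uv):
    K=c["camera_matrix"];uv=np.atleast_2d(np.float64(uv))
    p=cv2.undistortPoints(uv.reshape(-1,1,2),K,np.array([c["k1"],0,0,0,0])).reshape(-1,2)
    q=np.asarray(c["orientation"]);Rm=R.from_quat(np.r_[q[1:],q[0]]).as_matrix()
    return np.asarray(c["xyz"]),(Rm@np.c_[p,np.ones(len(p))].T).T
def onz(c,uv,z):
    o,d=ray(c,uv);return o+d*((z-o[2])/d[:,2])[:,None]
def proj(c,P):
    q=np.asarray(c["orientation"]);Rm=R.from_quat(np.r_[q[1:],q[0]]).as_matrix()
    rv=cv2.Rodrigues(Rm.T)[0];t=-Rm.T@np.asarray(c["xyz"])
    return cv2.projectPoints(np.float64(P).reshape(-1,1,3),rv,t,c["camera_matrix"],np.array([c["k1"],0,0,0,0]))[0].reshape(-1,2)
E
python3 - <<'E'
from h import *
import pickle
d=pickle.load(open("d0.pkl","rb"))
T=d["top"];S=d["scene"]
def z2p(p): return (np.array(p)+.5)/3.5-.5+[190,95]
C=onz(T,z2p([(123,32),(512,98),(470,355),(74,284)]),100);print("unit top corners",C.round(1))
print([np.linalg.norm(C[i]-C[(i+1)%4]).round(1) for i in range(4)])
e=C[2]-C[3];print("yaw from front",np.degrees(np.arctan2(e[0],-e[1])), "rear",np.degrees(np.arctan2((C[1]-C[0])[0],-(C[1]-C[0])[1])), "sides",[np.degrees(np.arctan2(*(v[[1,0]]))) for v in (C[0]-C[3],C[1]-C[2])])
print("front mid",(C[2]+C[3])/2)
def z2s(p): return (np.array(p)+.5)/4-.5+[170,160]
CS=onz(S,z2s([(430,80),(688,195),(428,508),(153,340)]),100);print("scene corners rl,rr..",CS.round(1))
for n,c in d.items():
    h=cv2.cvtColor(c["pixels"],cv2.COLOR_RGB2HSV)
    for nm,lo,hi in [("blue",(105,130,40),(125,255,255)),("red",(0,180,120),(5,255,255)),("turq",(78,120,60),(92,255,255))]:
        m=cv2.inRange(h,np.array(lo),np.array(hi));k,l,st,ce=cv2.connectedComponentsWithStats(m)
        for i in range(1,k):
            if st[i,4]>25:
                pts=np.argwhere(l==i)[:,::-1].astype(np.float32)
                z={"blue":84,"red":118,"turq":58}[nm]
                r=cv2.boxPoints(cv2.minAreaRect(pts))
                print(n,nm,st[i],ce[i].round(1),"z-plane",onz(c,ce[i],z).round(1)[:,:2].tolist(),onz(c,r,z).round(0)[:,:2].tolist())
E
```

```text
unit top corners [[ 886.3  104.2  100. ]
 [ 836.7 -243.3  100. ]
 [ 604.5 -207.5  100. ]
 [ 656.4  137.9  100. ]]
[np.float64(351.0), np.float64(234.9), np.float64(349.3), np.float64(232.4)]
yaw from front -8.545799906689512 rear -8.136071675451387 sides [np.float64(-8.351487994867346), np.float64(-8.774618784954608)]
front mid [630.43084568 -34.77248834 100.        ]
scene corners rl,rr.. [[ 660.4  136.7  100. ]
 [ 887.5  104.4  100. ]
 [ 832.3 -238.2  100. ]
 [ 613.  -203.8  100. ]]
scene blue [141   0  10  52 100] [145.4  25. ] z-plane [[-770.4, 1198.3]] [[-1194.0, 1645.0], [-1187.0, 1660.0], [-450.0, 857.0], [-456.0, 848.0]]
scene blue [140  62  63  30 815] [163.7  74.4] z-plane [[-192.0, 641.9]] [[-378.0, 675.0], [-210.0, 961.0], [12.0, 682.0], [-149.0, 446.0]]
scene blue [223  79  35  13 187] [239.1  85.2] z-plane [[194.9, 716.0]] [[115.0, 690.0], [91.0, 743.0], [278.0, 740.0], [298.0, 689.0]]
scene blue [ 95  85  27  23 273] [109.   96.2] z-plane [[-260.5, 336.6]] [[-345.0, 337.0], [-347.0, 430.0], [-144.0, 290.0], [-149.0, 210.0]]
scene blue [185 193  50  57 935] [209.8 220.3
[... 738 characters left out ...]
, [774.0, -715.0], [770.0, -592.0]]
top blue [247 209  70  18 356] [281.2 217.2] z-plane [[537.9, -80.2]] [[544.0, 26.0], [562.0, 24.0], [530.0, -187.0], [512.0, -184.0]]
top red [213 181   9  13  84] [217.2 186.9] z-plane [[619.7, 115.8]] [[605.0, 129.0], [638.0, 124.0], [634.0, 103.0], [601.0, 108.0]]
top turq [119 202  16  16 188] [126.3 209.1] z-plane [[551.8, 397.0]] [[542.0, 428.0], [582.0, 411.0], [562.0, 368.0], [522.0, 385.0]]
top turq [252 233  15  15 176] [259.4 240.2] z-plane [[467.9, -16.2]] [[489.0, 7.0], [491.0, -36.0], [448.0, -37.0], [446.0, 6.0]]
top turq [223 241  15  15 180] [230.  247.9] z-plane [[441.7, 73.0]] [[462.0, 95.0], [463.0, 52.0], [421.0, 51.0], [420.0, 94.0]]
```

Candidates, by pixel in the top view:
- **Drawer front:** the blue bar at (281,217). The blue rack at (459,131) is not it.
- **Bolt end:** the red face at (217,187).
- **Jars to avoid:** the turquoise look-alikes at (259,240) and (230,248), standing before the drawer. The nearer one is at about unit (-165,-6), so I'll push at unit y ≈ -80.

The enlarged crop confirms these. Unit pose: origin about (632,-34.5), yaw -8.4°, drawer open about 82 mm.

First move goes toward the drawer, high up, with the gripper closing and turning to line up with the unit.

Emit:
drive_tool:
  gripper: [0, 0, 0, 0, 0, 0, 0, 0, 0, 0]
  dp:
    - [0.2, -0.12, 0]
    - [0.4, -0.25, 0]
    - [0.6, -0.37, 0]
    - [0.8, -0.48, 0]
    - [0.96, -0.59, 0]
    - [0.96, -0.59, 0]
    - [0.96, -0.59, 0]
    - [0.96, -0.59, 0]
    - [0.96, -0.59, 0]
    - [0.96, -0.59, 0]
  twist: [0.08, 0.16, 0.24, 0.32, 0.357, 0.357, 0.357, 0.357, 0.357, 0.357]

```text
time_s: 1.1
eef_pos: [339.0, -296.1, 231.1]
ee_rot: [-0.0, 0.997, -0.074, -0.0]
force: [0.2, -0.1, 0.4]
grip_width: 0.003
```

Emit:
drive_tool:
  gripper: [0, 0, 0, 0, 0, 0, 0, 0]
  dp:
    - [0.1, -0.2, 0]
    - [0.2, -0.4, 0]
    - [0.3, -0.6, 0]
    - [0.4, -0.8, 0]
    - [0.5, -1.0, 0]
    - [0.5, -1.0, 0]
    - [0.5, -1.0, 0]
    - [0.5, -1.0, 0]
  twist: [0, 0, 0, 0, 0, 0, 0, 0]

```text
time_s: 1.9
eef_pos: [467.2, -113.2, 231.2]
ee_rot: [0.0, 0.997, -0.074, -0.0]
force: [-0.8, 0.2, -0.4]
grip_width: 0.001
```

```bash
python3 - <<'E'
from h import *
s=ctrl.sense();print(s["eef_pos"],s["ee_rot"],s["time_s"])
w=cams.capture("wrist");s2=cams.capture("scene")
cv2.imwrite("pics/w1.png",w["pixels"][:,:,::-1]);print(w["hand_eye"],w["camera_matrix"],w["k1"])
cv2.imwrite("pics/s1.png",s2["pixels"][:,:,::-1])
O=np.array([632,-34.5]);v=s["eef_pos"][:2]-O;a=np.radians(-8.4);print("unit",v@[np.cos(a),np.sin(a)],v@[-np.sin(a),np.cos(a)])
# project unit points via tool
q=s["ee_rot"];Rt=R.from_quat(np.r_[q[1:],q[0]]).as_matrix();M=np.eye(4);M[:3,:3]=Rt;M[:3,3]=s["eef_pos"];M=M@w["hand_eye"]
qc=R.from_matrix(M[:3,:3]).as_quat()
w2=dict(w,xyz=M[:3,3],orientation=np.r_[qc[3],qc[:3]])
import pickle;pickle.dump(w2,open("w1.pkl","wb"))
E
```

```text
[ 467.24714633 -113.2368601   231.19289831] [ 5.34332935e-05  9.97252208e-01 -7.40810394e-02 -1.74553248e-04] 1.9
[[-3.53550836e-04 -9.61140041e-01 -2.76061039e-01  6.93928692e+01]
 [ 9.99999492e-01 -7.92517056e-05 -1.00477296e-03 -4.26436983e-01]
 [ 9.43849220e-04 -2.76061254e-01  9.61139580e-01 -1.42730982e+02]
 [ 0.00000000e+00  0.00000000e+00  0.00000000e+00  1.00000000e+00]] [[318.54979032   0.         256.08679377]
 [  0.         318.54979032 191.54396276]
 [  0.           0.           1.        ]] -0.08173015533232025
unit -151.48332093106504 -101.95979310645518
```

View pics/w1.png

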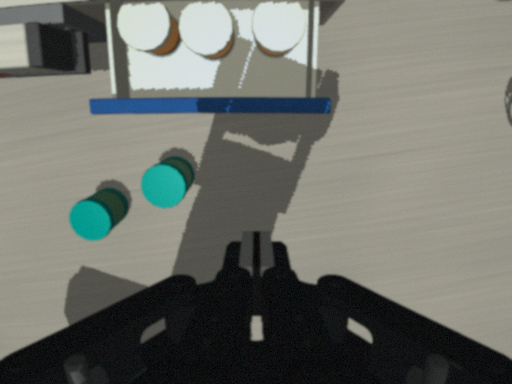

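View pics/s1.png

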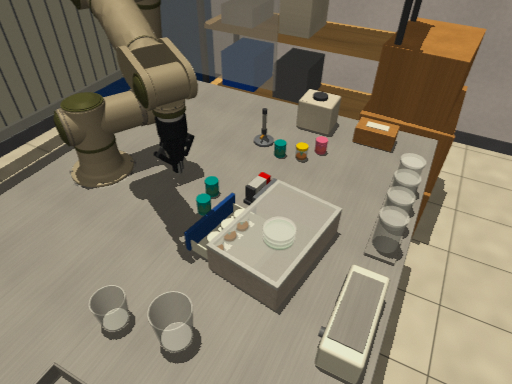

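The wrist view shows the drawer front level at rows 98-115, columns 90-331, so the tool is square to it. The turquoise jars are at (167,185) and (93,219), well left of the fingers (256,250). Descending.

Emit:
drive_tool:
  gripper: [0, 0, 0, 0, 0, 0, 0, 0, 0, 0]
  dp:
    - [0, -0.06, 0.1]
    - [0, -0.09, 0.25]
    - [0, -0.09, 0.4]
    - [0, -0.09, 0.55]
    - [0, -0.09, 0.7]
    - [0, -0.09, 0.8]
    - [0, -0.09, 0.87]
    - [0, -0.09, 0.87]
    - [0, -0.09, 0.87]
    - [0, -0.09, 0.87]
  twist: [0, 0, 0, 0, 0, 0, 0, 0, 0, 0]

```text
time_s: 3.0
eef_pos: [470.7, -95.0, 58.3]
ee_rot: [0.0, 0.997, -0.074, 0.001]
force: [0.8, 0.5, 1.0]
grip_width: 0.0
```

Emit:
drive_tool:
  gripper: [0, 0, 0, 0, 0, 0, 0, 0, 0, 0, 0, 0, 0, 0, 0, 0, 0, 0, 0, 0]
  dp:
    - [0.04, 0, 0]
    - [0.08, 0, 0]
    - [0.12, 0, 0]
    - [0.15, 0, 0]
    - [0.165, 0, 0]
    - [0.175, 0, 0]
    - [0.185, 0, 0]
    - [0.195, 0, 0]
    - [0.205, 0, 0]
    - [0.215, 0, 0]
    - [0.225, 0, 0]
    - [0.235, 0, 0]
    - [0.245, 0, 0]
    - [0.255, 0, 0]
    - [0.265, 0, 0]
    - [0.275, 0, 0]
    - [0.285, 0, 0]
    - [0.295, 0, 0]
    - [0.305, 0, 0]
    - [0.315, 0, 0]
  twist: [0, 0, 0, 0, 0, 0, 0, 0, 0, 0, 0, 0, 0, 0, 0, 0, 0, 0, 0, 0]

```text
time_s: 5.0
eef_pos: [532.7, -103.7, 57.3]
ee_rot: [0.0, 0.997, -0.073, -0.0]
force: [-2.1, -0.6, 0.7]
grip_width: -0.006
```

```bash
python3 - <<'E'
from h import *
s=ctrl.sense();print(s["eef_pos"],s["force"])
c=cams.capture("scene")
cv2.imwrite("pics/s2.png",cv2.resize(c["pixels"][120:300,130:350,::-1],None,fx=3,fy=3,interpolation=cv2.INTER_CUBIC))
E
```

```text
[ 532.74671061 -103.74052059   57.26203551] [-2.06277644 -0.55333141  0.6933185 ]
```

View pics/s2.png

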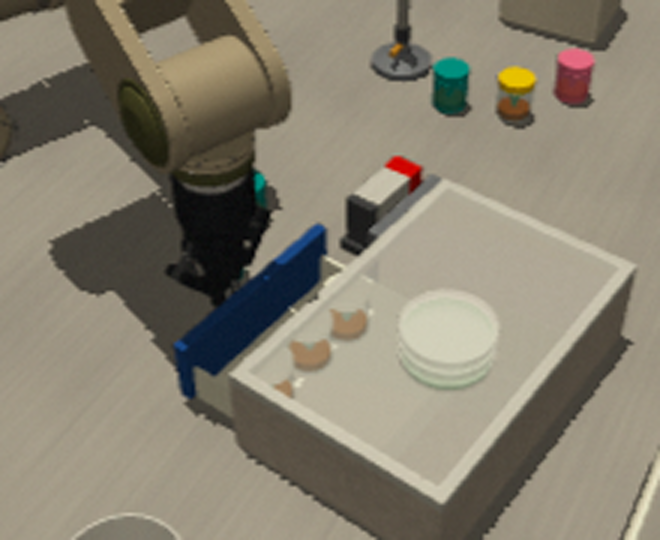

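The fingertips are on the drawer front with 2 N of force and the drawer is moving in. Jars are standing. Continuing.

Emit:
drive_tool:
  gripper: [0, 0, 0, 0, 0, 0, 0, 0, 0, 0, 0, 0, 0, 0, 0, 0, 0, 0, 0, 0]
  dp:
    - [0.015, 0, 0]
    - [0.03, 0, 0]
    - [0.045, 0, 0]
    - [0.06, 0, 0]
    - [0.075, 0, 0]
    - [0.09, 0, 0]
    - [0.105, 0, 0]
    - [0.12, 0, 0]
    - [0.135, 0, 0]
    - [0.15, 0, 0]
    - [0.165, 0, 0]
    - [0.18, 0, 0]
    - [0.195, 0, 0]
    - [0.21, 0, 0]
    - [0.225, 0, 0]
    - [0.24, 0, 0]
    - [0.25, 0, 0]
    - [0.26, 0, 0]
    - [0.265, 0, 0]
    - [0.27, 0, 0]
  twist: [0, 0, 0, 0, 0, 0, 0, 0, 0, 0, 0, 0, 0, 0, 0, 0, 0, 0, 0, 0]

```text
time_s: 7.05
eef_pos: [586.1, -111.6, 57.3]
ee_rot: [-0.0, 0.997, -0.073, -0.0]
force: [-2.4, -1.9, -0.3]
grip_width: 0.004
```

Emit:
drive_tool:
  gripper: [0, 0, 0, 0, 0, 0, 0, 0]
  dp:
    - [0.005, 0, 0]
    - [0.01, 0, 0]
    - [0.015, 0, 0]
    - [0.02, 0, 0]
    - [0.025, 0, 0]
    - [0.03, 0, 0]
    - [0.035, 0, 0]
    - [0.035, 0, 0]
  twist: [0, 0, 0, 0, 0, 0, 0, 0]

```text
time_s: 7.85
eef_pos: [593.2, -112.6, 57.3]
ee_rot: [-0.0, 0.997, -0.073, 0.0]
force: [-0.8, -0.5, -0.8]
grip_width: -0.002
```

Emit:
drive_tool:
  gripper: [0, 0, 0, 0]
  dp:
    - [0.005, 0, 0]
    - [0.01, 0, 0]
    - [0.015, 0, 0]
    - [0.015, 0, 0]
  twist: [0, 0, 0, 0]

```text
time_s: 8.25
eef_pos: [595.1, -112.9, 57.3]
ee_rot: [-0.0, 0.997, -0.073, -0.001]
force: [-7.6, 0.9, 3.4]
grip_width: -0.001
```

```bash
python3 - <<'E'
from h import *
s=ctrl.sense();print(s["eef_pos"],s["force"])
c=cams.capture("scene")
cv2.imwrite("pics/s3.png",cv2.resize(c["pixels"][160:300,170:350,::-1],None,fx=4,fy=4,interpolation=cv2.INTER_CUBIC))
E
```

```text
[ 595.14276856 -112.88315471   57.34091055] [-7.64267449  0.92215085  3.41121553]
```

View pics/s3.png

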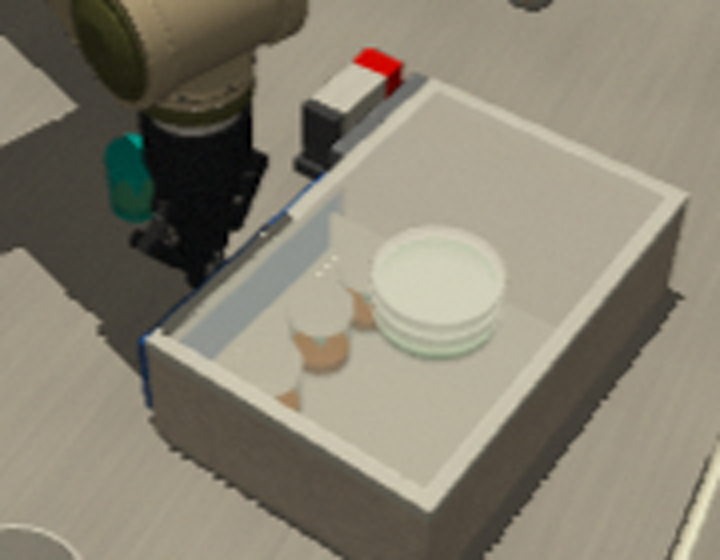

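The drawer looks shut, the jars are upright inside, and the force has risen to 7.6 N, so it is at the stop. I'll press slightly more to confirm.

Emit:
drive_tool:
  gripper: [0, 0, 0, 0]
  dp:
    - [0.005, 0, 0]
    - [0.01, 0, 0]
    - [0.01, 0, 0]
    - [0.01, 0, 0]
  twist: [0, 0, 0, 0]

```text
time_s: 8.7
eef_pos: [595.1, -112.8, 57.3]
ee_rot: [-0.0, 0.997, -0.073, -0.004]
force: [-20.0, 1.1, 11.3]
grip_width: -0.004
```

The TCP didn't move and the force went up to 20 N, so the drawer is home. Backing off and rising.

Emit:
drive_tool:
  gripper: [0, 0, 0, 0, 0, 0, 0, 0, 0, 0, 0, 0]
  dp:
    - [-0.02, 0, 0]
    - [-0.07, 0, 0]
    - [-0.14, 0, 0]
    - [-0.2, 0, 0]
    - [-0.2, 0, -0.12]
    - [-0.2, 0, -0.3]
    - [-0.2, 0, -0.5]
    - [-0.2, 0, -0.7]
    - [-0.2, 0, -0.85]
    - [-0.2, 0, -0.85]
    - [-0.2, 0, -0.85]
    - [-0.2, 0, -0.85]
  twist: [0, 0, 0, 0, 0, 0, 0, 0, 0, 0, 0, 0]

```text
time_s: 9.9
eef_pos: [558.0, -107.3, 226.0]
ee_rot: [-0.0, 0.997, -0.073, -0.001]
force: [-0.1, 0.1, -0.9]
grip_width: 0.001
```

```bash
python3 - <<'E'
from h import *
import pickle
s=ctrl.sense();print(s["eef_pos"],s["force"],s["joints"])
T=cams.capture("top");pickle.dump(T,open("t2.pkl","wb"))
cv2.imwrite("pics/t2.png",cv2.resize(T["pixels"][95:265,190:350,::-1],None,fx=3.5,fy=3.5,interpolation=cv2.INTER_CUBIC))
S=cams.capture("scene")
cv2.imwrite("pics/s4.png",cv2.resize(S["pixels"][160:300,170:350,::-1],None,fx=4,fy=4,interpolation=cv2.INTER_CUBIC))
for c in (T,S):
    h=cv2.cvtColor(c["pixels"],cv2.COLOR_RGB2HSV);m=cv2.inRange(h,np.array((0,180,120)),np.array((5,255,255)))
    k,l,st,ce=cv2.connectedComponentsWithStats(m)
    for i in range(1,k):
        if st[i,4]>25: print(st[i],ce[i])
E
```

```text
[ 558.01632187 -107.26613325  225.98035238] [-0.0532918   0.05215738 -0.88963814] [-3.96126061e-01  4.13465042e-01  1.36977502e+00  1.97701880e-04
  1.36027380e+00  1.32156436e+00]
[213 181   9  13  83] [217.20481928 186.91566265]
[259 172  11   7  46] [263.97826087 174.93478261]
```

View pics/t2.png

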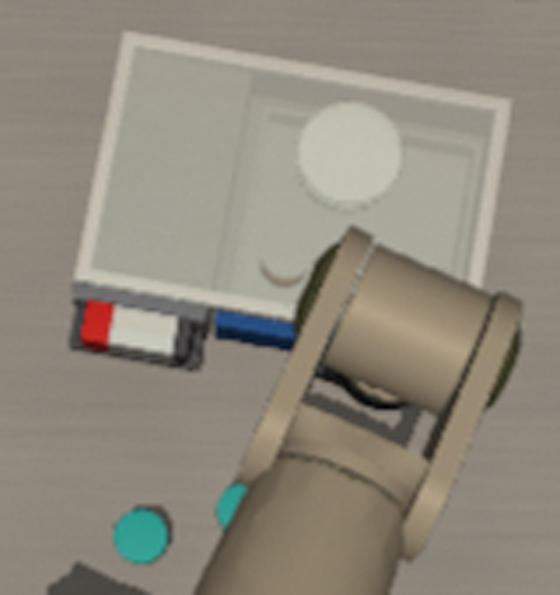

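View pics/s4.png

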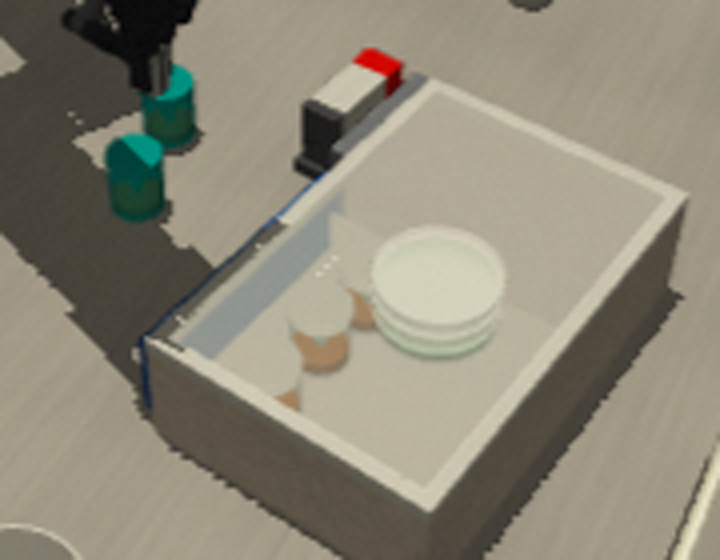

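The drawer front is flush and the jars are standing. The red face hasn't moved: (217,187) top, (264,175) scene. Moving to the left of it.

Emit:
drive_tool:
  gripper: [0, 0, 0, 0, 0, 0, 0, 0, 0]
  dp:
    - [0, -0.2, 0]
    - [0, -0.4, 0]
    - [0, -0.6, 0]
    - [0, -0.8, 0]
    - [0, -1.0, 0]
    - [0, -1.0, 0]
    - [0, -1.0, 0]
    - [0, -1.0, 0]
    - [0, -1.0, 0]
  twist: [0, 0, 0, 0, 0, 0, 0, 0, 0]

```text
time_s: 10.9
eef_pos: [587.6, 89.3, 227.1]
ee_rot: [0.0, 0.997, -0.074, -0.0]
force: [0.1, 0.9, 0.9]
grip_width: 0.001
```

Emit:
drive_tool:
  gripper: [0, 0, 0, 0, 0, 0, 0]
  dp:
    - [0.05, -0.2, 0]
    - [0.1, -0.35, 0]
    - [0.13, -0.5, 0]
    - [0.13, -0.5, 0]
    - [0.13, -0.5, 0]
    - [0.13, -0.5, 0]
    - [0.13, -0.5, 0]
  twist: [0, 0, 0, 0, 0, 0, 0]

```text
time_s: 11.6
eef_pos: [628.0, 184.3, 227.6]
ee_rot: [0.0, 0.997, -0.074, 0.0]
force: [-0.5, -0.3, -0.7]
grip_width: -0.004
```

```bash
python3 - <<'E'
from h import *
s=ctrl.sense();print(s["eef_pos"],s["ee_rot"],s["joints"])
w=cams.capture("wrist");cv2.imwrite("pics/w2.png",w["pixels"][:,:,::-1])
q=s["ee_rot"];Rt=R.from_quat(np.r_[q[1:],q[0]]).as_matrix();M=np.eye(4);M[:3,:3]=Rt;M[:3,3]=s["eef_pos"];M=M@w["hand_eye"]
qc=R.from_matrix(M[:3,:3]).as_quat();w2=dict(w,xyz=M[:3,3],orientation=np.r_[qc[3],qc[:3]])
h=cv2.cvtColor(w["pixels"],cv2.COLOR_RGB2HSV);m=cv2.inRange(h,np.array((0,180,60)),np.array((5,255,255)))
k,l,st,ce=cv2.connectedComponentsWithStats(m)
a=np.radians(-8.4)
for i in range(1,k):
  if st[i,4]>50:
    x0,y0,ww,hh=st[i,:4];P=onz(w2,[(x0,y0),(x0+ww,y0),(x0+ww,y0+hh),(x0,y0+hh)],118);print(st[i])
    Q=np.vstack([P,s["eef_pos"]])[:,:2]-[632,-34.5]
    print(P.round(1));print(np.c_[Q@[np.cos(a),np.sin(a)],Q@[-np.sin(a),np.cos(a)]].round(1))
E
```

```text
[627.980219   184.27558344 227.59491155] [ 3.66658840e-05  9.97246276e-01 -7.41609855e-02  1.08854286e-04] [ 1.06820494e-01  6.12139641e-01  1.05641233e+00 -1.11870547e-04
  1.47283973e+00  1.82608602e+00]
[ 318  160   38   46 1319]
[[643.8 132.2 118. ]
 [639.3 101.6 118. ]
 [600.1 104.1 118. ]
 [604.9 136.  118. ]]
[[-12.7 166.7]
 [-12.6 135.7]
 [-51.8 132.4]
 [-51.7 164.7]
 [-35.9 215.8]]
```

View pics/w2.png

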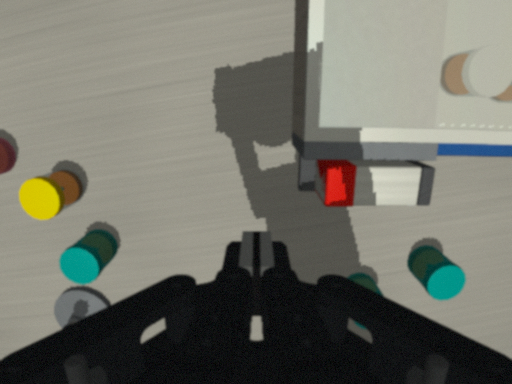

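The wrist view shows the red bolt end at (318-356,160-206), ahead of the fingers (256,240) and level with them in unit x. The burner (80,305) and jars are clear of the path. Descending to z ≈ 88.

Emit:
drive_tool:
  gripper: [0, 0, 0, 0, 0, 0, 0, 0, 0]
  dp:
    - [0, 0, 0.1]
    - [0, 0, 0.25]
    - [0, 0, 0.4]
    - [0, 0, 0.55]
    - [0, 0, 0.65]
    - [0, 0, 0.69]
    - [0, 0, 0.7]
    - [0, 0, 0.7]
    - [0, 0, 0.7]
  twist: [0, 0, 0, 0, 0, 0, 0, 0, 0]

```text
time_s: 12.55
eef_pos: [628.6, 185.5, 88.7]
ee_rot: [-0.0, 0.997, -0.073, 0.001]
force: [0.8, -0.1, 0.5]
grip_width: 0.001
```

Emit:
drive_tool:
  gripper: [0, 0, 0, 0, 0, 0, 0, 0, 0, 0, 0, 0, 0, 0]
  dp:
    - [0, 0.03, 0]
    - [0, 0.06, 0]
    - [0, 0.09, 0]
    - [0, 0.12, 0]
    - [0, 0.14, 0]
    - [0, 0.155, 0]
    - [0, 0.17, 0]
    - [0, 0.185, 0]
    - [0, 0.2, 0]
    - [0, 0.215, 0]
    - [0, 0.23, 0]
    - [0, 0.245, 0]
    - [0, 0.255, 0]
    - [0, 0.26, 0]
  twist: [0, 0, 0, 0, 0, 0, 0, 0, 0, 0, 0, 0, 0, 0]

```text
time_s: 13.95
eef_pos: [620.3, 134.0, 87.3]
ee_rot: [-0.0, 0.997, -0.073, -0.0]
force: [0.4, 1.8, -0.1]
grip_width: -0.001
```

```bash
python3 - <<'E'
from h import *
s=ctrl.sense();print(s["eef_pos"],s["force"])
w=cams.capture("wrist");cv2.imwrite("pics/w3.png",w["pixels"][:,:,::-1])
c=cams.capture("scene")
cv2.imwrite("pics/s5.png",cv2.resize(c["pixels"][110:250,190:370,::-1],None,fx=4,fy=4,interpolation=cv2.INTER_CUBIC))
E
```

```text
[620.31333627 133.95061371  87.3065238 ] [ 0.3633276   1.80334342 -0.14720333]
```

View pics/w3.png

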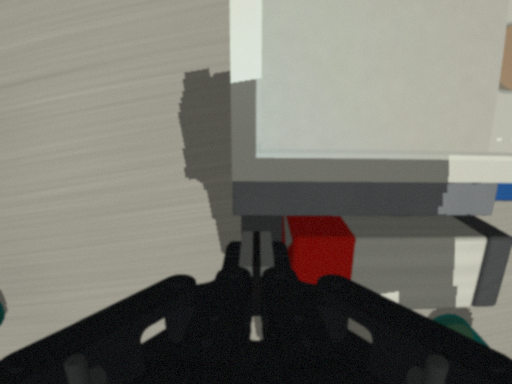

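View pics/s5.png

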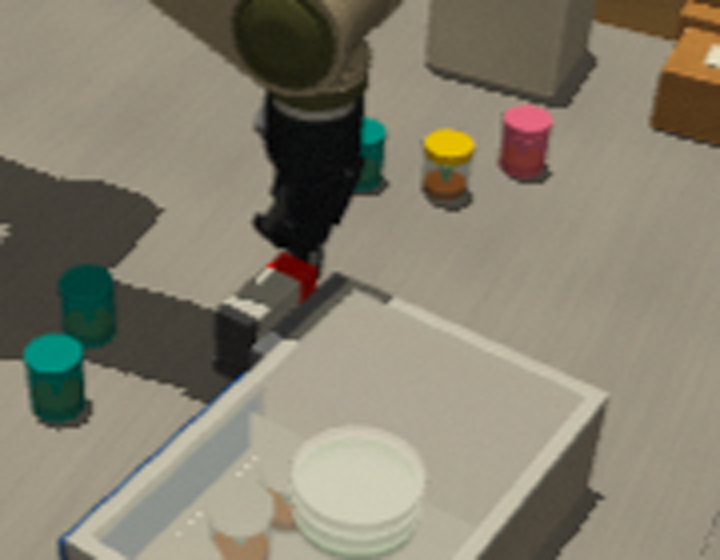

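The fingertips are at the red face with about 2 N of reaction. Pushing about 40 mm, then slowing down to find the stop.

Emit:
drive_tool:
  gripper: [0, 0, 0, 0, 0, 0, 0, 0, 0, 0, 0, 0, 0, 0, 0, 0]
  dp:
    - [0, 0.01, 0]
    - [0, 0.025, 0]
    - [0, 0.04, 0]
    - [0, 0.055, 0]
    - [0, 0.07, 0]
    - [0, 0.085, 0]
    - [0, 0.1, 0]
    - [0, 0.115, 0]
    - [0, 0.13, 0]
    - [0, 0.145, 0]
    - [0, 0.16, 0]
    - [0, 0.17, 0]
    - [0, 0.18, 0]
    - [0, 0.185, 0]
    - [0, 0.19, 0]
    - [0, 0.195, 0]
  twist: [0, 0, 0, 0, 0, 0, 0, 0, 0, 0, 0, 0, 0, 0, 0, 0]

```text
time_s: 15.65
eef_pos: [615.0, 98.4, 87.4]
ee_rot: [-0.003, 0.997, -0.073, 0.001]
force: [3.6, 21.5, -1.7]
grip_width: 0.001
```

Emit:
drive_tool:
  gripper: [0, 0, 0, 0, 0]
  dp:
    - [0, 0.005, 0]
    - [0, 0.01, 0]
    - [0, 0.015, 0]
    - [0, 0.02, 0]
    - [0, 0.02, 0]
  twist: [0, 0, 0, 0, 0]

```text
time_s: 16.15
eef_pos: [614.9, 98.2, 87.6]
ee_rot: [-0.006, 0.997, -0.073, 0.002]
force: [8.0, 37.4, -3.3]
grip_width: -0.001
```

Emit:
drive_tool:
  gripper: [0, 0, 0, 0, 0, 0, 0, 0, 0, 0, 0, 0]
  dp:
    - [0, -0.02, 0]
    - [0, -0.06, 0]
    - [0, -0.12, 0]
    - [0, -0.2, 0]
    - [0, -0.3, 0]
    - [0, -0.3, -0.12]
    - [0, -0.3, -0.3]
    - [0, -0.3, -0.5]
    - [0, -0.3, -0.7]
    - [0, -0.3, -0.7]
    - [0, -0.3, -0.7]
    - [0, -0.3, -0.7]
  twist: [0, 0, 0, 0, 0, 0, 0, 0, 0, 0, 0, 0]

```text
time_s: 17.35
eef_pos: [622.4, 151.1, 225.8]
ee_rot: [0.0, 0.997, -0.073, -0.001]
force: [0.1, 0.3, -0.3]
grip_width: 0.0
```

```bash
python3 - <<'E'
from h import *
import pickle
s=ctrl.sense();print(s["eef_pos"],s["force"],s["time_s"])
T=cams.capture("top");S=cams.capture("scene");W=cams.capture("wrist")
cv2.imwrite("pics/t6.png",cv2.resize(T["pixels"][95:265,190:350,::-1],None,fx=3.5,fy=3.5,interpolation=cv2.INTER_CUBIC))
cv2.imwrite("pics/s6.png",cv2.resize(S["pixels"][130:270,170:350,::-1],None,fx=4,fy=4,interpolation=cv2.INTER_CUBIC))
cv2.imwrite("pics/w6.png",W["pixels"][:,:,::-1])
a=np.radians(-8.4)
for c in (T,S):
    h=cv2.cvtColor(c["pixels"],cv2.COLOR_RGB2HSV);m=cv2.inRange(h,np.array((0,180,60)),np.array((5,255,255)))
    k,l,st,ce=cv2.connectedComponentsWithStats(m)
    for i in range(1,k):
        if st[i,4]>15:
            Q=onz(c,ce[i],118)[:,:2]-[632,-34.5];print(st[i],ce[i],Q@[np.cos(a),np.sin(a)],Q@[-np.sin(a),np.cos(a)])
E
```

```text
[622.40992156 151.13271388 225.75700224] [ 0.1350678   0.30068952 -0.3143052 ] 17.35
[228 184   8  14  89] [231.46067416 190.14606742] [-36.36425145] [102.96422296]
[251 179  12  11  62] [257.4516129  183.20967742] [-25.16947779] [102.34081916]
```

View pics/t6.png

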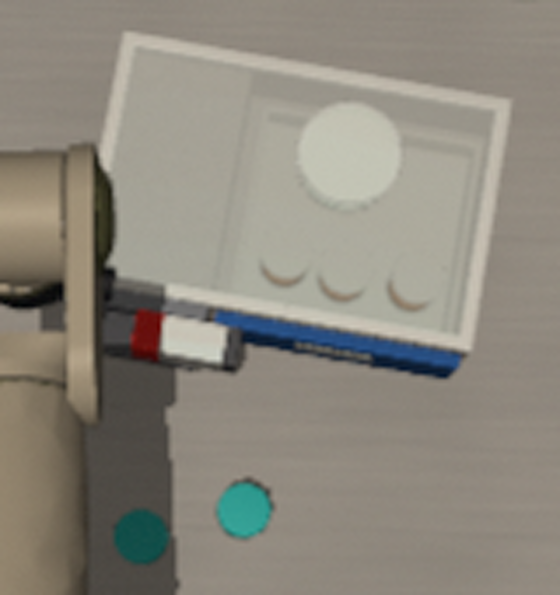

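View pics/s6.png

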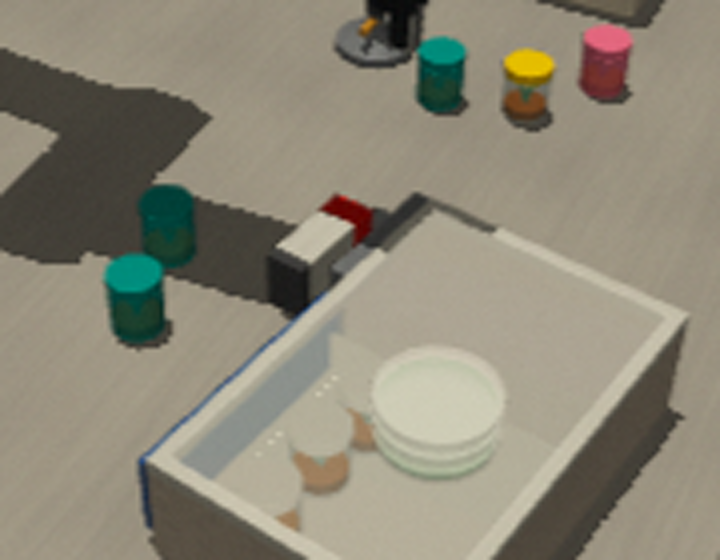

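View pics/w6.png

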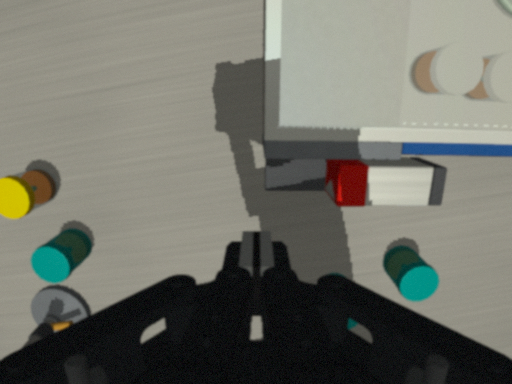

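The pictures agree:
- **Bolt:** the red top has moved from unit y of about 147-149 to 102-103, or 44-47 mm. It ended on a hard stop, and the dark nose lies over the blue front.
- **Drawer and jars:** the drawer is flush and all three jars are upright.
- **Other things:** the turquoise and yellow jars, the burner and the dishes look undisturbed.

The hand is clear at z = 226, so I'm handing in.

```bash
python3 -c "
from rig import job
print(job.finish_job())"
```

```text
the job is handed in; nothing more can be done
None
```

The drawer is fully home and the bolt is all the way across its front. I handed the job in at about 17.5 s on the robot's clock; no verdict was reported.

- **Drawer:** I pushed it shut with the closed fingertips, right of centre so as to miss the turquoise jars. At the stop the force rose to 20 N with no further movement.
- **Bolt:** I pushed the red end until it stopped, where the wrist force read about 38 N. The top view puts its travel at 44 mm and the scene view at 47 mm, against the expected 45 mm.
- **Last checks:** The three jars were upright, the look-alikes and other bench items I could see had not moved, and the hand was clear above with no contact force. I did not re-photograph the two clear pots after the moves, but the arm's path stayed well away from them.

No check failed. The two views of the bolt's travel differ by about 3 mm, and the hard stop supports it being fully across.

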